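# Put the water filter on bypass

## Task

The water filter on the shelf is due for a clean, so put it on bypass without ever shutting off the water: first push the red bypass lever round with a fingertip until it is fully open, in line with its pipe, then push the two blue levers round until they are fully closed, square across theirs. The levers are plastic, so only push them, and do not force them hard against their stops. Leave the tape, funnel, lamp and screwdriver where they are.

Things in the scene. Friction and masses are not known exactly. Their poses are not given: they have to be found in the camera images.
- filter_station: brown 25 mm plastic pipework fixed to the shelf, pipe centres 60 mm up. Origin on the shelf under its middle; x away from the robot at zero yaw, y along the two long pipes. Bypass pipe at x = +70 mm, filter pipe at x = -60 mm, cross pipes at y = +235 and -235 mm. All but the bowl, the levers and the 31 mm thick hubs they turn on stays below 84 mm.
- bowl (a point): middle of the filter's bowl: a level black cylinder, 72 mm across at its blue collar, top 96 mm above the shelf; slants from (-60, +45) mm at the filter pipe to (-175, -70) mm in the station's x, y
- bypass_valve (a joint): red lever of the ball valve in the bypass pipe, rad: 0 = closed, square across the pipe, pointing to the station's -x; 1.571 = fully open, in line with the pipe, pointing to its -y. Turns counter-clockwise from above as the value grows; starts within 6 degrees of closed. Stop at each end. Stiff, stays where left: about 6 N near its end turns it.
- left_valve (a joint): blue lever of the ball valve left (+y) of the filter, rad: 0 = fully open, in line with the pipe, pointing to the station's +y; 1.571 = fully closed, square across the pipe, pointing to its +x. Turns clockwise from above as the value grows; starts 0 to 25 degrees from open. Stops and stiffness as the red lever.
- right_valve (a joint): blue lever of the ball valve right (-y) of the filter: values, pointing directions, turning sense, starts, stops and stiffness exactly as for left_valve
- bypass_valve_axis (a point): point on the turning axis of the red lever, at the lever's mid-height, 108 mm above the shelf; at (+70, +50) mm in the station's x, y
- left_valve_axis (a point): the same point for the left blue lever; at (-60, +160) mm in the station's x, y
- right_valve_axis (a point): the same point for the right blue lever; at (-60, -160) mm in the station's x, y
- bypass_valve_end (a point): a moulded plastic lever: red, 95 mm from the turning axis to its rounded end, 18 mm wide, 14 mm thick, its underside 101 mm and its top 115 mm above the shelf. This point lies at the middle of its free end, mid-height (108 mm); the line from the axis point to it gives the lever's direction
- left_valve_end (a point): a moulded plastic lever: blue, 95 mm from the turning axis to its rounded end, 18 mm wide, 14 mm thick, its underside 101 mm and its top 115 mm above the shelf. This point lies at the middle of its free end, mid-height
- right_valve_end (a point): a moulded plastic lever: blue, 95 mm from the turning axis to its rounded end, 18 mm wide, 14 mm thick, its underside 101 mm and its top 115 mm above the shelf. This point lies at the middle of its free end, mid-height
- tape: roll of packing tape lying flat, 100 mm across, 48 mm high; bystander; origin at the centre of its underside
- funnel: small white plastic funnel standing mouth down, 88 mm across, 98 mm high; bystander; origin at the centre of its mouth on the shelf
- lamp: yellow battery lamp with a toggle switch, 64 x 80 mm, 119 mm high with its handle; bystander; origin at the centre of its underside
- screwdriver: chrome screwdriver with a black handle, about 190 mm long, lying on the shelf inside the pipe rectangle, below the levers; bystander; origin on the shelf under it

How it is judged (in metres and radians):
On the way:
1. the red bypass lever is fully open while both blue levers are still open (value of joint bypass_valve above 1.43 rad and value of joint each of left_valve, right_valve below 0.8 rad), for 0.2 s.
At the end, for the whole second after the job is handed in: the red lever is within 8 degrees of fully open, both blue levers are within 8 degrees of fully closed, all at rest, and the bystanders are within 20 mm of where they stood (value of joint each of bypass_valve, left_valve, right_valve above 1.43 rad and velocity of joint each of bypass_valve, left_valve, right_valve below 0.05 rad/s and distance of each of tape, funnel, lamp, screwdriver from where it was at the start of the episode below 0.02 m); the robot touches nothing.
It fails at once if the water is shut off: a blue lever is half closed while the red bypass lever is not yet open (value of joint bypass_valve below 1.3 rad and value of joint any of left_valve, right_valve above 0.8 rad).
It fails at once if a lever or the pipework is gripped or pushed with more than 35 N (contact force between any of the fingers, the arm and filter_station above 35 N).
It fails at once if a bystander is moved more than 20 mm or lifted (distance of any of tape, funnel, lamp, screwdriver from where it was at the start of the episode above 0.02 m).
It also fails if it takes over 58 s, if anything falls off the work surface, if the arm or the gripper's body presses on something with over 40 N, if the wrist force passes 120 N, or if a joint passes its speed limit or range.

## Robot

A 6-joint arm with a two-finger parallel gripper is mounted at the origin on the work surface. World frame = base frame: x ahead of the robot, y to its left, z up, the work surface at z = 0. Lengths are in m, angles in degrees, forces in N, time in s.
With the tool pointing down it reaches from about 0.25 to 0.8 m from the base axis. Payload 8.5 kg.
Tool frame: the origin (TCP) lies on the centre line of the jaws, within the pads' length; the fingertips stand 25 mm ahead of it and the grasp point (between the pads) lies 6 mm ahead of it; y points along the fingers, z is the direction in which the jaws open and shut, and the axes are right-handed (so a half turn about y gives the same grasp; the last joint's range is limited). The gripper opens to 85 mm and grips with 20 to 120 N. Pads are 22 mm wide; open, the fingers measure 114 mm over their backs; the gripper's body (76 mm by 85 mm) begins 54 mm behind the grasp point. The pads swing forward as they close: fully open they stand 13 mm farther back than shut.
Start: joints at [-64.859, 13.648, -0.773, 75.585, 0, 90], TCP at [0.223, -0.475, 0.256] pointing down, gripper open.
Joint ranges: [-152.45, 152.45], [-59.26, 108.67], [-65.41, 83.53], [-104.44, 129.93], [-82.83, 76.93], [-180, 180]. Speed limits (degrees/s): [127.2, 127.2, 159.86, 180, 180, 180].

## Interface

Orientations are given as a 3x3 rotation matrix whose columns are the frame's x, y, z axes.
In Python, from workcell import ctrl gives the robot as it stands.
- The arm moves only by the tool step_arm, never from a script. Its argument "moves" is one flat list of numbers, 6 for each row, row after row: the shift along the world's x, y, z each as a share of 0.2 m, from -1 to 1, then the turn, a rotation vector about the world's x, y, z each as a share of 180 degrees, from -1 to 1. In form: [tx, ty, tz, rx, ry, rz, tx, ty, tz, rx, ry, rz, ...]. A call has exactly 5 rows; each row is the pose to reach, as a shift and turn from the pose commanded when the call began, turning the shorter way round; what a row does not reach only later rows make up. A row lasts 1/10 s, in which the tool goes at most 50 mm and 8.59 degrees, less where a joint would pass 70% of its speed; a pose out of reach is approached as far as the arm can. A call with a number of a shift or a turn outside -1 to 1 is refused whole. A call with a gripper value outside its range is refused whole. "claw" is the closure, from -1 (fully open) to 1 (shut), set as the call begins (left out, the last holds). The fingers move at their own pace and stop on an object; the grip force is fixed at half the most. Time passes only in rows, so rows that repeat a pose let the fingers close, or fill a call up. It gives the time, the measured TCP pose, the force and the opening at its end, in the units of the state.
- ctrl.sense(): the state, without advancing time (a new reading comes with each control period).
- ctrl.grab_frame(name): name is "side" or "top"; returns (picture, depth): 400x640x3 uint8, red, green, blue; 400x640 float32, m along the optical axis (not along the pixel's ray), 0 where there is no reading.
- ctrl.camera_params(name): a dict with "camera_matrix" (3x3 intrinsics, pixels), "k1" (the pictures are not rectified: a ray, as slopes to the right and down, at radius r is drawn at 1 + k1 r^2 times it, then the intrinsics apply), "R" (3x3) and "t" (3): a world point X has camera coordinates R X + t. Camera axes: x right, y down, z forward; pixel columns grow to the right and rows downward; lengths in m; the calibration is good to about 2 mm. A picture is of the moment at which its call begins. camera_params takes no time and is no camera call.
- ctrl.job_done(): hands the job in, once; it reports no verdict.
Trained networks look in the newest picture that a camera, given by its name, has taken for a name from the list of things; names that differ only in an ending like _2 or _b are one class to them, and where a whole thing is asked for, a point or a joint stands for the part that bears it (a point fixed in the world has none). Each returns a list of dicts, best first, with "p" (0 to 1); they miss things now and then, are a little off and sometimes report something else, mostly with a low value. They report only what shows in the picture. A call takes as long as a camera call.
- ctrl.spot_in(camera, thing): "box" ([left, top, width, height] in pixels, round what is visible of it).
- ctrl.place_of(camera, thing): "point" ([column, row] in pixels: a listed point, or the origin of a listed thing).
The state is a dict: "time": time; "q": joint angles; "joint_velocities": joint speeds; "joint_torque": joint torques, N m; "ee_pos": TCP position; "tool_rot": TCP orientation; "force": force on the tool from outside, world axes, zero at the start; "wrist_torque": the same for the moment, N m; "grip_width": finger opening in m.
Only numpy, scipy, OpenCV 4.12 (cv2) and the standard library are available. Lean on these libraries where they do the work, as an engineer would, in place of code of your own. Each camera call takes 0.05 s, during which the arm holds its last target. There are 200 camera calls.

## Working session

There is one attempt and no reset: what is moved stays moved. The work goes in short steps, Python scripts to look and compute and a tool call to move; the robot and the scene stay as the last step left them, time stands still between calls to the robot, and variables do not carry over. Pictures are saved under pics/ and viewed, about 8 in all and at most 12, crops included, and the job is handed in when it is done.

Besides the shell and the picture viewer there is one more tool, called after "Call:" as name(argument=value, ...) on one line, values as JSON. step_arm: Moves the arm, as the interface text tells. Its arguments: {"type":"object","properties":{"moves":{"type":"array","items":{"type":"number"}},"claw":{"type":"number"}},"required":["moves"]}

```bash
mkdir -p pics; cat > h.py <<'E'
import numpy as np, cv2
from workcell import ctrl
def ray(c,px):
    P=ctrl.camera_params(c);K=np.array(P["camera_matrix"],float);R=np.array(P["R"]);t=np.array(P["t"])
    u=cv2.undistortPoints(np.array([[px]],float),K,np.array([P["k1"],0,0,0.]))[0,0]
    return -R.T@t, R.T@np.array([u[0],u[1],1.])
def atz(c,px,z):
    o,d=ray(c,px); return o+d*(z-o[2])/d[2]
def proj(c,X):
    P=ctrl.camera_params(c);K=np.array(P["camera_matrix"],float)
    R=np.array(P["R"]);t=np.array(P["t"],float)
    return cv2.projectPoints(np.array(X,float).reshape(-1,1,3),cv2.Rodrigues(R)[0],t,K,np.array([P["k1"],0,0,0.]))[0][:,0]
E
python3 - <<'E'
from h import *
for c in("top","side"):
    im,d=ctrl.grab_frame(c);cv2.imwrite(f"pics/{c}0.png",im[:,:,::-1]);np.save(c+"0.npy",d)
    o,_=ray(c,(320,200));print(c,o.round(3))
    for n in["bypass_valve_axis","left_valve_axis","right_valve_axis","bypass_valve_end","left_valve_end","right_valve_end"]:
        for r in ctrl.place_of(c,n)[:2]:print(n,round(r["p"],2),np.round(r["point"]),atz(c,r["point"],.108).round(3))
    for n in["filter_station","tape","funnel","lamp","screwdriver","bowl"]:
        for r in ctrl.place_of(c,n)[:1]:print(n,round(r["p"],2),np.round(r["point"]),atz(c,r["point"],0).round(3))
s=ctrl.sense();print(s["time"],s["ee_pos"],s["tool_rot"],s["grip_width"])
E
```

```text
top [0.452 0.008 0.91 ]
bypass_valve_axis 0.83 [276. 176.] [0.571 0.063 0.108]
left_valve_axis 0.67 [229. 248.] [0.429 0.15  0.108]
right_valve_axis 0.8 [387. 230.] [ 0.469 -0.16   0.108]
bypass_valve_end 0.93 [281. 223.] [0.479 0.049 0.108]
left_valve_end 0.76 [179. 244.] [0.434 0.247 0.108]
right_valve_end 0.82 [339. 230.] [ 0.468 -0.064  0.108]
tape 0.94 [236. 303.] [0.306 0.147 0.   ]
funnel 0.9 [246. 134.] [0.683 0.141 0.   ]
lamp 0.9 [425. 285.] [ 0.353 -0.268  0.   ]
screwdriver 0.7 [313. 213.] [ 0.506 -0.016  0.   ]
bowl 0.67 [322. 271.] [ 0.379 -0.037  0.   ]
side [0.3   0.889 0.924]
bypass_valve_axis 0.69 [306. 216.] [0.566 0.072 0.108]
bypass_valve_axis 0.62 [389. 215.] [0.375 0.018 0.108]
left_valve_axis 0.59 [355. 252.] [0.43  0.154 0.108]
right_valve_axis 0.83 [368. 166.] [ 0.459 -0.153  0.108]
bypass_valve_end 0.67 [345. 214.] [0.477 0.043 0.108]
left_valve_end 0.8 [346. 283.] [0.429 0.244 0.108]
right_valve_end 0.52 [353. 189.] [ 0.478 -0.054  0.108]
right_valve_end 0.25 [366. 166.] [ 0.465 -0.154  0.108]
filter_station 0.85 [337. 233.] [ 0.505  0.004 -0.   ]
tape 0.96 [409. 289.] [0.299 0.14  0.   ]
funnel 0.9 [253. 259.] [0.685 0.142 0.   ]
lamp 0.88 [408. 179.] [ 0.357 -0.261  0.   ]
screwdriver 0.47 [336. 226.] [ 0.514 -0.02   0.   ]
bowl 0.55 [389. 213.] [ 0.387 -0.104  0.   ]
1.3 [ 0.22302806 -0.47522475  0.25627544] [[-9.05265773e-01 -4.58402642e-05  4.24845711e-01]
 [-4.24845713e-01  1.03573937e-04 -9.05265767e-01]
 [-2.50532102e-06 -9.99999994e-01 -1.13236980e-04]] 0.08544120919823762
```

View pics/top0.png

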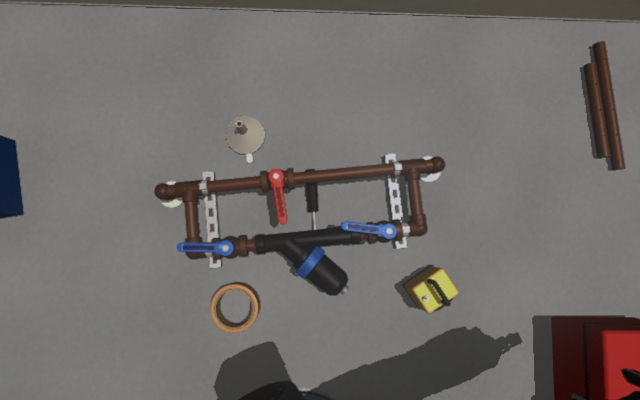

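View pics/side0.png

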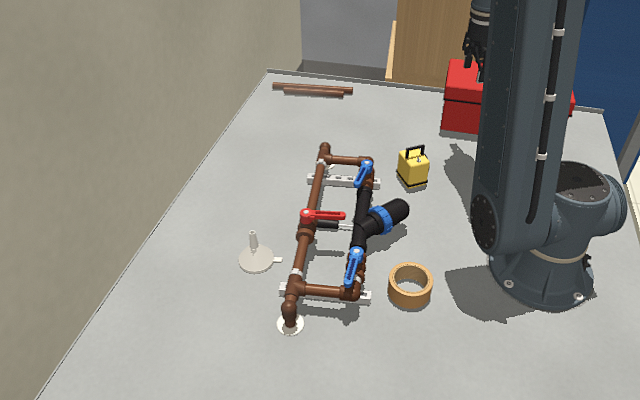

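The top view shows the red lever from about (276,176) to (283,222), pointing at the robot. The left blue lever runs (228,248)→(180,247) and the right one (389,230)→(343,226). The tape, funnel and lamp are clear of the sweeps, and the screwdriver lies low at (313,200). The side view agrees. Next I refine the station pose.

```bash
python3 - <<'E'
from h import *
from scipy.optimize import least_squares
im=cv2.cvtColor(cv2.imread("pics/top0.png"),cv2.COLOR_BGR2HSV);d=np.load("top0.npy")
P=ctrl.camera_params("top");K=np.array(P["camera_matrix"],float);R=np.array(P["R"]);t=np.array(P["t"])
v,u=np.mgrid[0:400,0:640]
n=cv2.undistortPoints(np.stack([u,v],-1).reshape(-1,1,2).astype(float),K,np.array([P["k1"],0,0,0.]))[:,0]
W=((np.c_[n,np.ones(len(n))]*d.reshape(-1,1)-t)@R).reshape(400,640,3)
h,s,val=cv2.split(im);z=W[...,2]
ax={"red":(.07,.05),"L":(-.06,.16),"R":(-.06,-.16)}
obs=np.array([[.571,.063],[.429,.150],[.469,-.160],[.566,.072],[.43,.154],[.459,-.153]]);mod=np.array(list(ax.values())*2)
rot=lambda a:np.array([[np.cos(a),-np.sin(a)],[np.sin(a),np.cos(a)]])
f=lambda p:(mod@rot(p[2]).T+p[:2]-obs).ravel()
r=least_squares(f,[.5,0,.1]);print("fit axes",r.x[:2].round(4),np.degrees(r.x[2]).round(2),(f(r.x)*1000).round(0))
b=((h<14)|(h>170))&(s>70)&(val<140)&(z>.055)&(z<.08)
q=W[b][:,:2];l=(q-r.x[:2])@rot(r.x[2])
for nm,m in(("bypass",abs(l[:,0]-.07)<.025),("crossL",(abs(l[:,1]-.235)<.025)&(abs(l[:,0])<.045)),("crossR",(abs(l[:,1]+.235)<.025)&(abs(l[:,0])<.045))):
    L=cv2.fitLine(q[m].astype(np.float32),cv2.DIST_HUBER,0,.01,.01).ravel();c=(L[2:]-r.x[:2])@rot(r.x[2])
    print(nm,m.sum(),np.degrees(np.arctan2(L[1],L[0])).round(2),"centre in station",c.round(4))
red=((h<6)|(h>174))&(s>150)&(z>.09);blue=(h>100)&(h<125)&(s>110)&(z>.09)
for k,a in ax.items():
    A=rot(r.x[2])@a+r.x[:2];m=(red if k=="red" else blue)&(np.hypot(W[...,0]-A[0],W[...,1]-A[1])<.125)
    q=W[m];L=cv2.fitLine(q[:,:2].astype(np.float32),cv2.DIST_HUBER,0,.01,.01).ravel()
    pr=(q[:,:2]-A)@L[:2];print(k,m.sum(),"A",A.round(3),"z",np.percentile(q[:,2],[10,50,98]).round(3),"ang",np.degrees(np.arctan2(L[1],L[0])).round(1),"offs",((L[2:]-A)@[-L[1],L[0]]).round(4),"ext",pr.min().round(3),pr.max().round(3))
E
```

```text
fit axes [0.5059 0.0064] 6.88 [-2.  1. -2.  8. -4.  0.  3. -8. -3.  4.  6. -7.]
bypass 2891 -82.9 centre in station [0.0694 0.0094]
crossL 460 6.75 centre in station [-0.0049  0.2298]
crossR 398 6.71 centre in station [-0.0019 -0.2362]
red 371 A [0.569 0.064] z [0.113 0.115 0.118] ang 7.4 offs -0.0032 ext -0.091 0.015
L 460 A [0.427 0.158] z [0.113 0.115 0.118] ang 89.9 offs -0.0019 ext -0.018 0.09
R 402 A [ 0.465 -0.16 ] z [0.113 0.115 0.118] ang 85.0 offs -0.0024 ext -0.016 0.092
```

Call:
step_arm(moves=[0,0,0,0,0,0.04,0,0,0,0,0,0.08,0,0,0,0,0,0.12,0,0,0,0,0,0.16,0,0,0,0,0,0.2], claw=1)

```text
time: 1.8
ee_pos: [0.223, -0.4752, 0.2563]
tool_rot: [[-0.478, -0.0, 0.878], [-0.878, 0.0, -0.478], [0.0, -1.0, -0.0]]
force: [0.5, 0.9, 0.3]
grip_width: 0.0118
```

```bash
python3 -c "
from h import *
s=ctrl.sense();print(s['q'],s['tool_rot'],s['grip_width'],s['force'])"
```

```text
[-6.48574373e+01  1.36470153e+01 -7.73316732e-01  7.55835403e+01
 -3.67838506e-03  5.37068533e+01] [[-4.78144564e-01 -8.68317393e-05  8.78281144e-01]
 [-8.78281149e-01  3.39038554e-05 -4.78144563e-01]
 [ 1.17410071e-05 -9.99999996e-01 -9.24736238e-05]] 0.01178672206543181 [0.46610701 0.92476817 0.28817339]
```

Call:
step_arm(moves=[0.1,0.2,0,0,0,0.04,0.2,0.4,0,0,0,0.08,0.3,0.6,0,0,0,0.12,0.4,0.8,0,0,0,0.16,0.5,1,0,0,0,0.2])

```text
time: 2.3
ee_pos: [0.3234, -0.2737, 0.2564]
tool_rot: [[0.129, 0.0, 0.992], [-0.992, -0.0, 0.129], [0.0, -1.0, 0.0]]
force: [0.4, -0.4, -0.6]
grip_width: -0.0004
```

Call:
step_arm(moves=[0.1,0.2,0,0,0,0,0.2,0.4,0,0,0,0,0.3,0.6,0,0,0,0,0.4,0.8,0,0,0,0,0.5,1,0,0,0,0])

```text
time: 2.8
ee_pos: [0.4236, -0.0734, 0.2566]
tool_rot: [[0.124, 0.001, 0.992], [-0.992, -0.0, 0.124], [0.0, -1.0, 0.001]]
force: [1.3, -0.6, -0.3]
grip_width: 0.0001
```

Call:
step_arm(moves=[0.09,0.2,0,0,0,0,0.18,0.4,-0.05,0,0,0,0.27,0.6,-0.1,0,0,0,0.37,0.81,-0.2,0,0,0,0.37,0.81,-0.25,0,0,0])

```text
time: 3.3
ee_pos: [0.4986, 0.0909, 0.2047]
tool_rot: [[0.129, -0.0, 0.992], [-0.992, 0.001, 0.129], [-0.001, -1.0, 0.0]]
force: [0.6, 0.0, 0.1]
grip_width: -0.0
```

```bash
cat > plan.py <<'E'
# rows: shift/turn units from the current pose to follow a lever; python3 plan.py valve v1 v2 ... (deg) [gap]
from h import *
import sys
c0=np.array([.5075,.0032]);psi=np.radians(6.9)
R2=np.array([[np.cos(psi),-np.sin(psi)],[np.sin(psi),np.cos(psi)]])
AX={"red":(.07,.05),"L":(-.06,.16),"R":(-.06,-.16)}
def pose(v,th,r=.07,d=.020):
    A=c0+R2@np.array(AX[v])
    a=psi+(np.pi+np.radians(th) if v=="red" else np.pi/2-np.radians(th))
    b=a+(np.pi/2 if v=="red" else -np.pi/2)
    return A+r*np.array([np.cos(a),np.sin(a)])-d*np.array([np.cos(b),np.sin(b)]),b
if __name__=="__main__":
    s=ctrl.sense();p=s["ee_pos"];T=s["tool_rot"];y=np.arctan2(T[1][0],T[0][0])
    print("now",s["time"],np.round(p,4),"yaw",np.degrees(y).round(1)%360,"F",np.round(s["force"],1),"w",round(s["grip_width"],4),"q6",round(s["q"][5],1))
    d=float(sys.argv[2])
    for th in map(float,sys.argv[3:]):
        q,b=pose(sys.argv[1],th,d=d);dy=(b-y+np.pi)%(2*np.pi)-np.pi
        print(th,((q-p[:2])/.2).round(3),"turn",(dy/np.pi).round(3),"xy",q.round(4))
E
python3 plan.py red .035 0.5
```

```text
now 3.3 [0.4986 0.0909 0.2047] yaw 277.4 F [0.6 0.  0.1] w -0.0 q6 92.9
0.5 [-0.008 -0.02 ] turn 0.0 xy [0.4971 0.0869]
```

Call:
step_arm(moves=[0,-0.01,-0.1,0,0,0,0,-0.01,-0.2,0,0,0,0,-0.01,-0.3,0,0,0,0,-0.01,-0.38,0,0,0,0,-0.01,-0.38,0,0,0])

```text
time: 3.8
ee_pos: [0.4955, 0.0841, 0.1285]
tool_rot: [[0.124, -0.004, 0.992], [-0.992, -0.001, 0.124], [0.0, -1.0, -0.004]]
force: [-0.2, -0.9, 0.4]
grip_width: 0.0001
```

```bash
python3 plan.py red .02 -5 0 6 12 18 24 30 36; python3 - <<'E'
from h import *
a=[]
for c in("top","side"):
    im,d=ctrl.grab_frame(c);im=im[:,:,::-1];p=proj(c,[[.5,.06,.108]])[0].astype(int)
    a.append(cv2.resize(im[p[1]-75:p[1]+75,p[0]-65:p[0]+65],None,fx=3,fy=3,interpolation=cv2.INTER_CUBIC))
cv2.imwrite("pics/c1.png",np.hstack(a))
E
```

```text
now 3.8 [0.4955 0.0841 0.1285] yaw 277.1 F [-0.2 -0.9  0.4] w 0.0001 q6 92.5
-5.0 [ 0.024 -0.026] turn -0.029 xy [0.5004 0.0789]
0.0 [ 0.018 -0.057] turn -0.001 xy [0.4991 0.0727]
6.0 [ 0.014 -0.095] turn 0.032 xy [0.4983 0.0651]
12.0 [ 0.014 -0.133] turn 0.065 xy [0.4983 0.0575]
18.0 [ 0.018 -0.171] turn 0.099 xy [0.4991 0.0499]
24.0 [ 0.026 -0.208] turn 0.132 xy [0.5007 0.0425]
30.0 [ 0.037 -0.244] turn 0.165 xy [0.503  0.0352]
36.0 [ 0.053 -0.279] turn 0.199 xy [0.5061 0.0282]
```

View pics/c1.png

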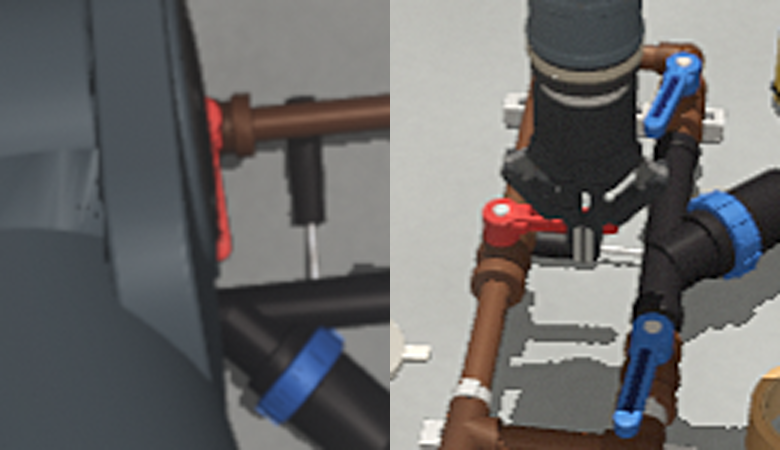

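The side view (pixels ~575–600, 230–262) shows the shut fingertips beside the red lever, at its height. Pushing now.

Call:
step_arm(moves=[0.01,-0.03,0,0,0,0,0.014,-0.06,0,0,0,0,0.013,-0.09,0,0,0,0.03,0.013,-0.12,0,0,0,0.05,0.013,-0.15,0,0,0,0.08])

```text
time: 4.4
ee_pos: [0.5001, 0.0553, 0.1311]
tool_rot: [[0.37, 0.001, 0.929], [-0.929, 0.003, 0.37], [-0.002, -1.0, 0.002]]
force: [-0.2, 7.0, 0.5]
grip_width: 0.0002
```

```bash
python3 plan.py red .02 18 23 28 33 38 43 48 53
```

```text
now 4.4 [0.5001 0.0553 0.1311] yaw 291.7 F [-0.2  7.   0.5] w 0.0002 q6 74.5
18.0 [-0.005 -0.027] turn 0.018 xy [0.4991 0.0499]
23.0 [ 0.001 -0.058] turn 0.045 xy [0.5003 0.0437]
28.0 [ 0.01  -0.089] turn 0.073 xy [0.5021 0.0376]
33.0 [ 0.022 -0.118] turn 0.101 xy [0.5045 0.0317]
38.0 [ 0.036 -0.147] turn 0.129 xy [0.5073 0.026 ]
43.0 [ 0.053 -0.174] turn 0.156 xy [0.5106 0.0206]
48.0 [ 0.071 -0.199] turn 0.184 xy [0.5144 0.0155]
53.0 [ 0.093 -0.223] turn 0.212 xy [0.5186 0.0107]
```

Call:
step_arm(moves=[0,-0.03,-0.01,0,0,0.02,0.002,-0.06,-0.01,0,0,0.05,0.01,-0.09,-0.01,0,0,0.075,0.022,-0.12,-0.01,0,0,0.1,0.036,-0.147,-0.01,0,0,0.13])

```text
time: 4.9
ee_pos: [0.5071, 0.026, 0.1291]
tool_rot: [[0.709, 0.001, 0.705], [-0.705, 0.003, 0.709], [-0.002, -1.0, 0.003]]
force: [-2.5, 8.5, 0.6]
grip_width: -0.0001
```

```bash
python3 plan.py red .02 38 43 48 53 58 63 68
```

```text
now 4.9 [0.5071 0.026  0.1291] yaw 315.2 F [-2.5  8.5  0.6] w -0.0001 q6 47.7
38.0 [ 0.001 -0.   ] turn -0.002 xy [0.5073 0.026 ]
43.0 [ 0.018 -0.027] turn 0.026 xy [0.5106 0.0206]
48.0 [ 0.036 -0.053] turn 0.054 xy [0.5144 0.0155]
53.0 [ 0.057 -0.077] turn 0.082 xy [0.5186 0.0107]
58.0 [ 0.08  -0.098] turn 0.11 xy [0.5232 0.0063]
63.0 [ 0.105 -0.118] turn 0.137 xy [0.5281 0.0024]
68.0 [ 0.132 -0.136] turn 0.165 xy [ 0.5334 -0.0011]
```

Call:
step_arm(moves=[0.018,-0.027,0,0,0,0.025,0.036,-0.053,0,0,0,0.055,0.057,-0.077,0,0,0,0.08,0.08,-0.098,0,0,0,0.11,0.105,-0.118,0,0,0,0.135])

```text
time: 5.4
ee_pos: [0.5271, 0.0022, 0.1288]
tool_rot: [[0.937, -0.001, 0.35], [-0.35, 0.002, 0.937], [-0.002, -1.0, 0.002]]
force: [-6.4, 5.9, 2.8]
grip_width: 0.0002
```

```bash
python3 plan.py red .02 63 67 71 75 79 82 84 86 88
```

```text
now 5.4 [0.5271 0.0022 0.1288] yaw 339.5 F [-6.4  5.9  2.8] w 0.0002 q6 20.7
63.0 [0.005 0.001] turn 0.002 xy [0.5281 0.0024]
67.0 [ 0.026 -0.013] turn 0.025 xy [ 5.324e-01 -5.000e-04]
71.0 [ 0.048 -0.026] turn 0.047 xy [ 0.5368 -0.003 ]
75.0 [ 0.071 -0.037] turn 0.069 xy [ 0.5413 -0.0052]
79.0 [ 0.095 -0.047] turn 0.091 xy [ 0.546  -0.0071]
82.0 [ 0.113 -0.053] turn 0.108 xy [ 0.5496 -0.0084]
84.0 [ 0.125 -0.056] turn 0.119 xy [ 0.5521 -0.0091]
86.0 [ 0.137 -0.059] turn 0.13 xy [ 0.5546 -0.0097]
88.0 [ 0.15  -0.062] turn 0.141 xy [ 0.557  -0.0102]
```

Call:
step_arm(moves=[0.026,-0.013,0,0,0,0.025,0.048,-0.026,0,0,0,0.047,0.071,-0.037,0,0,0,0.07,0.095,-0.047,0,0,0,0.09,0.113,-0.053,0,0,0,0.108])

```text
time: 5.9
ee_pos: [0.5492, -0.0089, 0.1286]
tool_rot: [[1.0, -0.002, 0.02], [-0.02, 0.001, 1.0], [-0.002, -1.0, 0.001]]
force: [-6.4, 4.0, 3.3]
grip_width: 0.0002
```

```bash
python3 plan.py red .02 82 84 86 87 88; python3 - <<'E'
from h import *
im,d=ctrl.grab_frame("side");im=im[:,:,::-1];p=proj("side",[[.55,.02,.108]])[0].astype(int)
cv2.imwrite("pics/c2.png",cv2.resize(im[p[1]-60:p[1]+60,p[0]-80:p[0]+80],None,fx=4,fy=4,interpolation=cv2.INTER_CUBIC))
E
```

```text
now 5.9 [ 0.5492 -0.0089  0.1286] yaw 358.8 F [-6.4  4.   3.3] w 0.0002 q6 0.2
82.0 [0.002 0.003] turn 0.0 xy [ 0.5496 -0.0084]
84.0 [ 0.014 -0.001] turn 0.011 xy [ 0.5521 -0.0091]
86.0 [ 0.027 -0.004] turn 0.023 xy [ 0.5546 -0.0097]
87.0 [ 0.033 -0.005] turn 0.028 xy [ 0.5558 -0.01  ]
88.0 [ 0.039 -0.007] turn 0.034 xy [ 0.557  -0.0102]
```

Call:
step_arm(moves=[0.006,0.001,0,0,0,0.006,0.012,0,0,0,0,0.01,0.018,-0.001,0,0,0,0.015,0.024,-0.002,0,0,0,0.02,0.027,-0.003,0,0,0,0.023])

```text
time: 6.45
ee_pos: [0.5544, -0.0101, 0.1286]
tool_rot: [[0.999, -0.002, -0.049], [0.049, -0.0, 0.999], [-0.002, -1.0, -0.0]]
force: [-6.9, -0.7, 3.4]
grip_width: 0.0003
```

```bash
python3 plan.py red .02 86 87 88 89 90; python3 - <<'E'
from h import *
im,d=ctrl.grab_frame("side");im=im[:,:,::-1];p=proj("side",[[.55,.02,.108]])[0].astype(int)
cv2.imwrite("pics/c3.png",cv2.resize(im[p[1]-60:p[1]+60,p[0]-80:p[0]+80],None,fx=4,fy=4,interpolation=cv2.INTER_CUBIC))
E
```

```text
now 6.45 [ 0.5544 -0.0101  0.1286] yaw 2.8 F [-6.9 -0.7  3.4] w 0.0003 q6 -3.9
86.0 [0.001 0.002] turn 0.0 xy [ 0.5546 -0.0097]
87.0 [0.007 0.001] turn 0.006 xy [ 0.5558 -0.01  ]
88.0 [ 0.013 -0.   ] turn 0.011 xy [ 0.557  -0.0102]
89.0 [ 0.019 -0.001] turn 0.017 xy [ 0.5583 -0.0104]
90.0 [ 0.026 -0.002] turn 0.023 xy [ 0.5595 -0.0106]
```

View pics/c3.png

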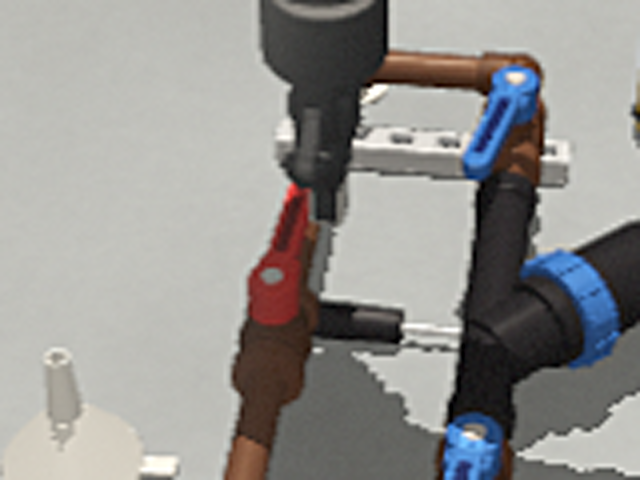

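The red lever is nearly in line with its pipe, with the finger on its near side at ~(320,190). I'll creep a little further while watching the force.

Call:
step_arm(moves=[0.003,0,0,0,0,0.003,0.006,0,0,0,0,0.006,0.01,0,0,0,0,0.008,0.013,0,0,0,0,0.01,0.013,0,0,0,0,0.01])

```text
time: 7.0
ee_pos: [0.5571, -0.0105, 0.1287]
tool_rot: [[0.997, -0.002, -0.08], [0.08, -0.001, 0.997], [-0.002, -1.0, -0.001]]
force: [-5.6, -2.9, 3.3]
grip_width: -0.0002
```

```bash
python3 plan.py red .02 88 
```

```text
now 7.0 [ 0.5571 -0.0105  0.1287] yaw 4.6 F [-5.6 -2.9  3.3] w -0.0002 q6 -5.6
88.0 [-0.     0.002] turn 0.002 xy [ 0.557  -0.0102]
```

Call:
step_arm(moves=[-0.05,0,0,0,0,0,-0.15,0,0,0,0,0,-0.2,0,0.15,0,0,0,-0.3,0.1,0.35,0,0,0,-0.4,0.3,0.35,0,0,0])

```text
time: 7.5
ee_pos: [0.4801, 0.0496, 0.203]
tool_rot: [[0.997, 0.008, -0.077], [0.077, 0.0, 0.997], [0.008, -1.0, -0.0]]
force: [0.3, 0.7, -1.8]
grip_width: 0.0001
```

Call:
step_arm(moves=[-0.1,0.2,0,0,0,0,-0.2,0.4,0,0,0,0,-0.3,0.6,0,0,0,0,-0.38,0.8,0,0,0,-0.01,-0.38,0.87,0,0,0,-0.02])

```text
time: 8.0
ee_pos: [0.4005, 0.2269, 0.199]
tool_rot: [[1.0, 0.001, -0.019], [0.019, 0.001, 1.0], [0.001, -1.0, 0.001]]
force: [-0.1, -0.2, -0.7]
grip_width: -0.0001
```

```bash
python3 plan.py L .037 7; cat > lev.py <<'E'
# lever angles in the station from the depth of a camera
from plan import *
def lev(c):
    img,d=ctrl.grab_frame(c);im=cv2.cvtColor(img,cv2.COLOR_RGB2HSV)
    P=ctrl.camera_params(c);K=np.array(P["camera_matrix"],float);R=np.array(P["R"]);t=np.array(P["t"])
    v,u=np.mgrid[0:400,0:640]
    n=cv2.undistortPoints(np.stack([u,v],-1).reshape(-1,1,2).astype(float),K,np.array([P["k1"],0,0,0.]))[:,0]
    W=((np.c_[n,np.ones(len(n))]*d.reshape(-1,1)-t)@R).reshape(400,640,3);h,s,val=cv2.split(im);z=W[...,2]
    for k,a in AX.items():
        A=c0+R2@np.array(a)
        m=(((h<6)|(h>174)) if k=="red" else (h>100)&(h<125))&(s>110)&(z>.107)&(z<.122)&(np.hypot(W[...,0]-A[0],W[...,1]-A[1])<.11)
        if m.sum()<60: print(c,k,"hidden",m.sum());continue
        q=W[m][:,:2];L=cv2.fitLine(q.astype(np.float32),cv2.DIST_HUBER,0,.01,.01).ravel();e=L[:2]*np.sign((q.mean(0)-A)@L[:2])
        a=np.degrees(np.arctan2(e[1],e[0])-psi);th=a-180 if k=="red" else 90-a
        print(c,k,m.sum(),"value deg",round((th+180)%360-180,1))
    return img
if __name__=="__main__":
    for c in("top","side"):
        im=lev(c);cv2.imwrite(f"pics/l_{c}_{ctrl.sense()['time']:.2f}.png",im[:,:,::-1])
E
python3 lev.py;ls pics
```

```text
now 8.0 [0.4005 0.2269 0.199 ] yaw 1.1 F [-0.1 -0.2 -0.7] w -0.0001 q6 28.4
7.0 [-0.043 -0.01 ] turn -0.007 xy [0.3918 0.2249]
top red 541 value deg 88.9
top L 482 value deg 7.2
top R 401 value deg 12.6
side red 233 value deg 88.4
side L 278 value deg 2.0
side R hidden 0
c1.png
c2.png
c3.png
l_side_8.10.png
l_top_8.05.png
side0.png
top0.png
```

The red lever reads about 88.5° open. On to the left blue lever.

Call:
step_arm(moves=[-0.05,-0.01,0,0,0,0,-0.05,-0.01,-0.1,0,0,0,-0.05,-0.01,-0.2,0,0,0,-0.05,-0.01,-0.3,0,0,0,-0.05,-0.01,-0.355,0,0,0])

```text
time: 8.6
ee_pos: [0.3915, 0.2208, 0.1262]
tool_rot: [[1.0, -0.001, -0.017], [0.017, -0.001, 1.0], [-0.001, -1.0, -0.001]]
force: [-0.3, -0.5, 0.2]
grip_width: 0.0001
```

```bash
python3 plan.py L .02 0 4 8 13 18 23
```

```text
now 8.6 [0.3915 0.2208 0.1262] yaw 1.0 F [-0.3 -0.5  0.2] w 0.0001 q6 28.5
0.0 [0.045 0.006] turn 0.033 xy [0.4004 0.2219]
4.0 [0.069 0.015] turn 0.011 xy [0.4052 0.2237]
8.0 [0.093 0.022] turn -0.011 xy [0.4101 0.2252]
13.0 [0.124 0.029] turn -0.039 xy [0.4163 0.2266]
18.0 [0.155 0.033] turn -0.067 xy [0.4226 0.2274]
23.0 [0.187 0.034] turn -0.095 xy [0.4289 0.2276]
```

Call:
step_arm(moves=[0.03,0.01,0.01,0,0,0,0.065,0.015,0.01,0,0,-0.005,0.095,0.022,0.01,0,0,-0.012,0.124,0.029,0.01,0,0,-0.04,0.155,0.033,0.01,0,0,-0.067])

```text
time: 9.1
ee_pos: [0.4228, 0.2288, 0.1297]
tool_rot: [[0.981, -0.002, 0.196], [-0.196, -0.001, 0.981], [-0.002, -1.0, -0.001]]
force: [-7.7, -2.7, 4.0]
grip_width: -0.0
```

```bash
python3 plan.py L .02 18 23 28 33 38 43
```

```text
now 9.1 [0.4228 0.2288 0.1297] yaw 348.7 F [-7.7 -2.7  4. ] w -0.0 q6 39.7
18.0 [-0.001 -0.007] turn 0.001 xy [0.4226 0.2274]
23.0 [ 0.031 -0.006] turn -0.027 xy [0.4289 0.2276]
28.0 [ 0.062 -0.007] turn -0.054 xy [0.4353 0.2273]
33.0 [ 0.094 -0.011] turn -0.082 xy [0.4415 0.2265]
38.0 [ 0.125 -0.018] turn -0.11 xy [0.4477 0.2251]
43.0 [ 0.155 -0.028] turn -0.138 xy [0.4538 0.2232]
```

Call:
step_arm(moves=[0.031,-0.005,-0.005,0,0,-0.027,0.062,-0.007,-0.005,0,0,-0.055,0.094,-0.011,-0.005,0,0,-0.082,0.125,-0.018,-0.005,0,0,-0.11,0.155,-0.028,-0.005,0,0,-0.138])

```text
time: 9.6
ee_pos: [0.4541, 0.2239, 0.129]
tool_rot: [[0.808, -0.002, 0.589], [-0.589, 0.001, 0.808], [-0.002, -1.0, -0.0]]
force: [-7.9, 2.0, 4.3]
grip_width: -0.0001
```

```bash
python3 plan.py L .02 43 48 53 58 63 68
```

```text
now 9.6 [0.4541 0.2239 0.129 ] yaw 323.9 F [-7.9  2.   4.3] w -0.0001 q6 62.3
43.0 [-0.001 -0.004] turn 0.0 xy [0.4538 0.2232]
48.0 [ 0.028 -0.016] turn -0.028 xy [0.4597 0.2207]
53.0 [ 0.056 -0.031] turn -0.055 xy [0.4653 0.2178]
58.0 [ 0.083 -0.048] turn -0.083 xy [0.4706 0.2144]
63.0 [ 0.108 -0.067] turn -0.111 xy [0.4757 0.2105]
68.0 [ 0.131 -0.089] turn -0.139 xy [0.4803 0.2062]
```

Call:
step_arm(moves=[0.028,-0.016,0,0,0,-0.028,0.056,-0.031,0,0,0,-0.055,0.083,-0.048,0,0,0,-0.083,0.108,-0.067,0,0,0,-0.11,0.131,-0.089,0,0,0,-0.139])

```text
time: 10.1
ee_pos: [0.4807, 0.2066, 0.1291]
tool_rot: [[0.483, -0.001, 0.876], [-0.876, 0.002, 0.483], [-0.002, -1.0, 0.0]]
force: [-5.8, 3.9, 3.4]
grip_width: 0.0001
```

```bash
python3 plan.py L .02 68 72 76 80 83 85 87 88
```

```text
now 10.1 [0.4807 0.2066 0.1291] yaw 298.9 F [-5.8  3.9  3.4] w 0.0001 q6 84.3
68.0 [-0.002 -0.002] turn 0.0 xy [0.4803 0.2062]
72.0 [ 0.016 -0.021] turn -0.022 xy [0.4838 0.2024]
76.0 [ 0.032 -0.04 ] turn -0.044 xy [0.487  0.1985]
80.0 [ 0.046 -0.061] turn -0.067 xy [0.4899 0.1943]
83.0 [ 0.056 -0.078] turn -0.083 xy [0.4919 0.1911]
85.0 [ 0.062 -0.089] turn -0.094 xy [0.4931 0.1888]
87.0 [ 0.068 -0.1  ] turn -0.105 xy [0.4942 0.1866]
88.0 [ 0.071 -0.106] turn -0.111 xy [0.4948 0.1854]
```

Call:
step_arm(moves=[0.016,-0.021,0,0,0,-0.022,0.032,-0.04,0,0,0,-0.044,0.046,-0.061,0,0,0,-0.067,0.056,-0.078,0,0,0,-0.083,0.062,-0.089,0,0,0,-0.094])

```text
time: 10.6
ee_pos: [0.4934, 0.1888, 0.1291]
tool_rot: [[0.208, -0.0, 0.978], [-0.978, 0.003, 0.208], [-0.003, -1.0, 0.0]]
force: [-4.2, 4.1, 1.5]
grip_width: 0.0003
```

```bash
python3 plan.py L .02 85 87 88 89 
```

```text
now 10.6 [0.4934 0.1888 0.1291] yaw 282.0 F [-4.2  4.1  1.5] w 0.0003 q6 98.8
85.0 [-0.002 -0.   ] turn -0.001 xy [0.4931 0.1888]
87.0 [ 0.004 -0.011] turn -0.012 xy [0.4942 0.1866]
88.0 [ 0.007 -0.017] turn -0.017 xy [0.4948 0.1854]
89.0 [ 0.009 -0.023] turn -0.023 xy [0.4953 0.1843]
```

Call:
step_arm(moves=[0.002,-0.006,0,0,0,-0.006,0.004,-0.011,0,0,0,-0.012,0.006,-0.015,0,0,0,-0.015,0.007,-0.017,0,0,0,-0.017,0.007,-0.017,0,0,0,-0.017])

```text
time: 11.1
ee_pos: [0.495, 0.1856, 0.1292]
tool_rot: [[0.158, 0.0, 0.987], [-0.987, 0.002, 0.158], [-0.002, -1.0, 0.001]]
force: [-3.1, 4.6, 1.2]
grip_width: -0.0001
```

Call:
step_arm(moves=[0,0.05,0,0,0,0,0,0.15,0,0,0,0,0,0.15,0.1,0,0,0,0,0.15,0.25,0,0,0.04,0,0.15,0.36,0,0,0.08])

```text
time: 11.6
ee_pos: [0.4953, 0.2154, 0.2023]
tool_rot: [[0.403, 0.002, 0.915], [-0.915, 0.0, 0.403], [0.0, -1.0, 0.002]]
force: [0.2, 0.5, 0.5]
grip_width: -0.0001
```

Call:
step_arm(moves=[-0.06,-0.2,0,0,0,0.04,-0.12,-0.4,0,0,0,0.08,-0.18,-0.6,0,0,0,0.12,-0.24,-0.8,0,0,0,0.16,-0.28,-1,0,0,0,0.2])

```text
time: 12.1
ee_pos: [0.4384, 0.0135, 0.2011]
tool_rot: [[0.864, 0.002, 0.503], [-0.503, -0.0, 0.864], [0.002, -1.0, 0.0]]
force: [1.5, -0.8, 0.5]
grip_width: -0.0001
```

Call:
step_arm(moves=[0,-0.15,0,0,0,0.04,0,-0.3,0,0,0,0.08,0,-0.45,0,0,0,0.12,0,-0.52,0,0,0,0.15,0,-0.52,0,0,0,0.15])

```text
time: 12.6
ee_pos: [0.4394, -0.091, 0.2009]
tool_rot: [[0.998, 0.001, 0.062], [-0.062, -0.001, 0.998], [0.001, -1.0, -0.001]]
force: [-0.4, 0.4, 0.9]
grip_width: 0.0001
```

```bash
python3 plan.py R .037 12.3; python3 lev.py;ls pics
```

```text
now 12.6 [ 0.4394 -0.091   0.2009] yaw 356.5 F [-0.4  0.4  0.9] w 0.0001 q6 -8.1
12.3 [-0.012  0.007] turn -0.01 xy [ 0.4369 -0.0897]
top red 540 value deg 88.9
top L 453 value deg 87.8
top R 75 value deg -8.6
side red 233 value deg 88.8
side L 391 value deg 90.3
side R 195 value deg 11.7
c1.png
c2.png
c3.png
l_side_12.70.png
l_side_8.10.png
l_top_12.65.png
l_top_8.05.png
side0.png
top0.png
```

The left lever reads 88–90°. Now the right lever.

Call:
step_arm(moves=[-0.015,0.005,0,0,0,-0.01,-0.015,0.005,-0.1,0,0,-0.01,-0.015,0.005,-0.2,0,0,-0.01,-0.015,0.005,-0.3,0,0,-0.01,-0.015,0.005,-0.36,0,0,-0.01])

```text
time: 13.2
ee_pos: [0.4353, -0.0872, 0.1273]
tool_rot: [[0.996, -0.001, 0.093], [-0.093, 0.0, 0.996], [-0.001, -1.0, 0.0]]
force: [0.5, 0.2, -0.3]
grip_width: 0.0003
```

```bash
python3 plan.py R .02 4 8 12 17 22 27
```

```text
now 13.2 [ 0.4353 -0.0872  0.1273] yaw 354.7 F [ 0.5  0.2 -0.3] w 0.0003 q6 -6.0
4.0 [ 0.042 -0.034] turn 0.046 xy [ 0.4436 -0.094 ]
8.0 [ 0.066 -0.026] turn 0.024 xy [ 0.4485 -0.0925]
12.0 [ 0.091 -0.021] turn 0.001 xy [ 0.4535 -0.0913]
17.0 [ 0.122 -0.016] turn -0.026 xy [ 0.4597 -0.0904]
22.0 [ 0.154 -0.014] turn -0.054 xy [ 0.4661 -0.0901]
27.0 [ 0.186 -0.015] turn -0.082 xy [ 0.4724 -0.0902]
```

Call:
step_arm(moves=[0.03,-0.02,0.005,0,0,0,0.06,-0.02,0.005,0,0,0,0.091,-0.02,0.005,0,0,0,0.122,-0.018,0.005,0,0,-0.026,0.154,-0.016,0.005,0,0,-0.054])

```text
time: 13.7
ee_pos: [0.4656, -0.0911, 0.1298]
tool_rot: [[0.965, -0.002, 0.262], [-0.262, 0.001, 0.965], [-0.002, -1.0, -0.0]]
force: [-7.1, 1.2, 5.6]
grip_width: -0.0002
```

```bash
python3 plan.py R .02 22 27 32 37 42 47
```

```text
now 13.7 [ 0.4656 -0.0911  0.1298] yaw 344.8 F [-7.1  1.2  5.6] w -0.0002 q6 4.1
22.0 [0.002 0.005] turn 0.001 xy [ 0.4661 -0.0901]
27.0 [0.034 0.004] turn -0.027 xy [ 0.4724 -0.0902]
32.0 [0.066 0.001] turn -0.055 xy [ 0.4787 -0.091 ]
37.0 [ 0.097 -0.006] turn -0.083 xy [ 0.485  -0.0923]
42.0 [ 0.127 -0.015] turn -0.111 xy [ 0.491  -0.0941]
47.0 [ 0.157 -0.027] turn -0.138 xy [ 0.4969 -0.0964]
```

Call:
step_arm(moves=[0.034,0.002,-0.005,0,0,-0.027,0.066,0.001,-0.005,0,0,-0.055,0.097,-0.006,-0.005,0,0,-0.083,0.127,-0.015,-0.005,0,0,-0.11,0.157,-0.027,-0.005,0,0,-0.138])

```text
time: 14.2
ee_pos: [0.4967, -0.0966, 0.1286]
tool_rot: [[0.765, -0.003, 0.644], [-0.644, 0.001, 0.765], [-0.003, -1.0, -0.001]]
force: [-8.8, 2.0, 4.0]
grip_width: -0.0002
```

```bash
python3 plan.py R .02 47 52 57 62 67 72
```

```text
now 14.2 [ 0.4967 -0.0966  0.1286] yaw 319.9 F [-8.8  2.   4. ] w -0.0002 q6 29.1
47.0 [0.001 0.001] turn -0.0 xy [ 0.4969 -0.0964]
52.0 [ 0.03  -0.014] turn -0.028 xy [ 0.5026 -0.0993]
57.0 [ 0.057 -0.03 ] turn -0.056 xy [ 0.508  -0.1026]
62.0 [ 0.082 -0.049] turn -0.084 xy [ 0.5131 -0.1064]
67.0 [ 0.106 -0.07 ] turn -0.111 xy [ 0.5179 -0.1106]
72.0 [ 0.128 -0.093] turn -0.139 xy [ 0.5222 -0.1152]
```

Call:
step_arm(moves=[0.03,-0.014,0,0,0,-0.028,0.057,-0.03,0,0,0,-0.056,0.082,-0.049,0,0,0,-0.084,0.106,-0.07,0,0,0,-0.11,0.128,-0.093,0,0,0,-0.139])

```text
time: 14.7
ee_pos: [0.5222, -0.1148, 0.1284]
tool_rot: [[0.422, -0.003, 0.907], [-0.907, 0.002, 0.422], [-0.003, -1.0, -0.002]]
force: [-6.4, 3.3, 2.3]
grip_width: 0.0001
```

```bash
python3 plan.py R .02 72 75 78 81 84 86 88
```

```text
now 14.7 [ 0.5222 -0.1148  0.1284] yaw 294.9 F [-6.4  3.3  2.3] w 0.0001 q6 52.6
72.0 [ 0.    -0.002] turn -0.0 xy [ 0.5222 -0.1152]
75.0 [ 0.012 -0.017] turn -0.017 xy [ 0.5246 -0.1182]
78.0 [ 0.024 -0.032] turn -0.034 xy [ 0.5269 -0.1213]
81.0 [ 0.034 -0.048] turn -0.05 xy [ 0.529  -0.1244]
84.0 [ 0.044 -0.065] turn -0.067 xy [ 0.5309 -0.1277]
86.0 [ 0.05  -0.076] turn -0.078 xy [ 0.5321 -0.13  ]
88.0 [ 0.055 -0.087] turn -0.089 xy [ 0.5332 -0.1323]
```

Call:
step_arm(moves=[0.012,-0.017,0,0,0,-0.017,0.024,-0.032,0,0,0,-0.034,0.034,-0.048,0,0,0,-0.05,0.044,-0.065,0,0,0,-0.067,0.048,-0.072,0,0,0,-0.074])

```text
time: 15.2
ee_pos: [0.5321, -0.1292, 0.1284]
tool_rot: [[0.203, -0.002, 0.979], [-0.979, 0.002, 0.203], [-0.002, -1.0, -0.002]]
force: [-5.7, 5.1, 0.6]
grip_width: 0.0
```

Call:
step_arm(moves=[0.001,-0.003,0,0,0,-0.003,0.003,-0.006,0,0,0,-0.006,0.004,-0.01,0,0,0,-0.01,0.006,-0.014,0,0,0,-0.014,0.006,-0.014,0,0,0,-0.014])

```text
time: 15.7
ee_pos: [0.5335, -0.1318, 0.1284]
tool_rot: [[0.161, -0.002, 0.987], [-0.987, 0.002, 0.161], [-0.002, -1.0, -0.002]]
force: [-4.2, 4.0, -0.4]
grip_width: 0.0001
```

Call:
step_arm(moves=[0,0.05,0,0,0,0,0,0.15,0,0,0,0,0,0.15,0.15,0,0,0,0,0.15,0.35,0,0,0,0,0.15,0.6,0,0,0])

```text
time: 16.2
ee_pos: [0.5339, -0.1019, 0.2491]
tool_rot: [[0.162, -0.002, 0.987], [-0.987, 0.0, 0.162], [-0.0, -1.0, -0.001]]
force: [1.7, -0.1, -0.3]
grip_width: 0.0002
```

Call:
step_arm(moves=[-0.2,0,0.1,0,0,0,-0.4,0,0.1,0,0,0,-0.6,0,0.1,0,0,0,-0.7,0,0.1,0,0,0,-0.7,0,0.1,0,0,0])

```text
time: 16.7
ee_pos: [0.3924, -0.1024, 0.2696]
tool_rot: [[0.161, 0.002, 0.987], [-0.987, -0.001, 0.161], [0.001, -1.0, 0.002]]
force: [0.3, 0.2, 0.3]
grip_width: 0.0002
```

```bash
python3 plan.py R .02 88; python3 lev.py;cp pics/l_top_1[5-9]* pics/fin.png; python3 - <<'E'
from h import *
for c in("top","side"):
    for n in["tape","funnel","lamp","screwdriver"]:
        for r in ctrl.place_of(c,n)[:1]:print(c,n,np.round(r["point"]),atz(c,r["point"],0).round(3))
E
```

```text
now 16.7 [ 0.3924 -0.1024  0.2696] yaw 279.3 F [0.3 0.2 0.3] w 0.0002 q6 66.1
88.0 [ 0.704 -0.149] turn -0.002 xy [ 0.5332 -0.1323]
top red 541 value deg 88.8
top L 458 value deg 88.9
top R 408 value deg 88.0
side red 231 value deg 88.6
side L 395 value deg 90.8
side R 236 value deg 88.4
top tape [238. 303.] [0.306 0.145 0.   ]
top funnel [244. 137.] [0.677 0.144 0.   ]
top screwdriver [310. 215.] [ 0.502 -0.01   0.   ]
side tape [306. 216.] [ 0.601 -0.038  0.   ]
side funnel [254. 260.] [0.683 0.146 0.   ]
side lamp [409. 181.] [ 0.353 -0.252  0.   ]
side screwdriver [338. 225.] [ 0.511 -0.026  0.   ]
```

View pics/fin.png

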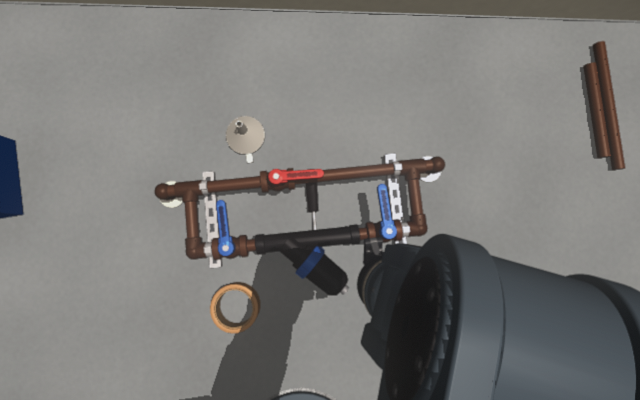

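The picture shows the red lever in line with its pipe, (276,176)→(322,173). Both blue levers stand square across theirs, (226,248)→(222,203) and (389,231)→(383,186). The tape, funnel and screwdriver look unmoved, and the arm is clear. Handing in.

```bash
python3 -c "
from workcell import ctrl
print(ctrl.job_done())"
```

```text
the job is handed in; nothing more can be done
None
```

The filter is on bypass. I pushed the red lever open first, then closed the left and right blue levers, using the shut fingertips only. I handed the job in shortly after 16.7 s; no verdict was reported.

- **Levers:** the last checks from the top and side cameras, against 90° with 8° allowed, gave:

| Lever | Top camera | Side camera |
|---|---|---|
| Red | 88.8° | 88.6° |
| Left blue | 88.9° | 90.8° |
| Right blue | 88.0° | 88.4° |

- **Forces:** the wrist force readings between moves stayed near 9–10 N during the pushes. I saw no rise that would mean a lever was against its stop. The arm ended clear of everything.
- **Bystanders:** all four were found within about 10 mm of where they started, which is about the detector's own scatter.
    - **Tape:** the side camera gave one false position for it, on the red valve. The top camera and the picture show it unmoved.
    - **Lamp:** the arm hid it from the top camera at the end, so only the side camera confirms it.

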